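# Fit the U-clamp over the profile post of the pedal test fixture

## Robot

A 6-joint arm with a two-finger parallel gripper is mounted at the origin on the work surface. World frame = base frame: x ahead of the robot, y to its left, z up, the work surface at z = 0. Lengths are in m, angles in rad, forces in N, time in s.
With the tool pointing down it reaches from about 0.425 to 0.95 m from the base axis. Payload 3.5 kg.
Tool frame: the origin (TCP) lies midway between the tips of the shut fingers; the grasp point (between the pads) lies 19 mm behind it; z points along the fingers, y is the line along which they close (so a half turn about z gives the same grasp; the last joint's range is limited). The gripper opens to 85 mm and grips with 20 to 120 N. Pads are 22 mm wide; open, the fingers measure 114 mm over their backs; the gripper's body (76 mm by 85 mm) begins 54 mm behind the grasp point. The pads swing forward as they close: fully open they stand 13 mm farther back than shut.
Start: joints at [1.035, 0.286, 1.577, -0, 1.279, -0.15], TCP at [0.254, 0.625, 0.231] pointing down, gripper open.
Joint ranges: [-2.77, 2.77], [-0.9, 2.22], [0.21, 2.48], [-1.53, 4.67], [0.24, 2.81], [-2.84, 2.84]. Speed limits (rad/s): [2.79, 2.79, 3.14, 3.14, 3.14, 3.14].

## Interface

Orientations are given as a unit quaternion [x, y, z, w].
In Python, from plant import * gives the robot as it stands.
- The arm moves only by the tool move_arm, never from a script. Its argument "moves" is a list of rows, each a list of 3 entries, a list of its own where there are three numbers: the opening, from 0 (shut) to 1 (fully open), then the shift along the tool's x, y, z in m, then the turn, a rotation vector about the tool's x, y, z in rad. A call has exactly 10 rows; each row shifts and turns the commanded pose from where the row before left it, along the tool's axes as they then stand; what a row does not reach is not made up. A row lasts 1/12 s, in which the tool goes at most 41.7 mm and 7.16 degrees, less where a joint would pass 70% of its speed; a pose out of reach is approached as far as the arm can. A call is refused whole if a number of a shift passes 0.0417 or a number of a turn 0.125, either way. A call with a gripper value outside its range is refused whole. The fingers move at their own pace and stop on an object; "grip_force" is the grip in N (left out, the last holds). Time passes only in rows, so rows that do not move let the fingers close, or fill a call up. It gives the time, the measured TCP pose, the force, the opening and the grip force at its end, in the units of the state.
- get_state(): the state, without advancing time (a new reading comes with each control period).
- read_camera(name): name is "scene" or "top" or "wrist"; returns the picture (400x640x3 uint8, red, green, blue); there is no depth.
- camera_params(name): a dict with "fx", "fy", "cx", "cy" (pixels), "rvec" (rotation vector, rad) and "tvec" (3), from world to camera coordinates, as OpenCV has them; the wrist camera has in their place "tool_from_camera" (4x4, takes a point from camera to tool coordinates, whose origin is the TCP and whose axes are the flange's). Camera axes: x right, y down, z forward; pixel columns grow to the right and rows downward; lengths in m; the calibration is good to about 2 mm. A picture is of the moment at which its call begins: read the wrist's pose just before it. camera_params takes no time and is no camera call.
- sign_off(): hands the job in; it is judged then, once.
The state is a dict: "time": time; "qpos": joint angles; "dq": joint speeds; "joint_efforts": joint torques, N m; "eef_pos": TCP position; "tcp_rot": TCP orientation; "contact_force": force on the tool from outside, world axes, zero at the start; "wrist_torque": the same for the moment, N m; "opening": opening from 0.0 (shut) to 1.0 (fully open); "finger_force": force on a finger pad.
Only numpy, scipy, OpenCV 4.12 (cv2) and the standard library are available. Lean on these libraries where they do the work, as an engineer would, in place of code of your own. Each camera call takes 0.05 s, during which the arm holds its last target. There are 200 camera calls.

## Task

Two steel U-clamps stand legs-down in the black rack block. Take the wide one, straddle the lying aluminium post of the fixture with it, feel for the two holes of the bracket plate under the post with both legs, and press it gently down until its crossbar sits fully home, flush on top of the post; then let go. The clamp must never be pushed against the fixture harder than about 40 N (4 kg), and everything else is left where it is.

Things in the scene. Friction and masses are not known exactly. Their poses are not given: they have to be found in the camera images.
- clamp_grip (a point): Centre of the grip lug of the WIDE U-clamp, the one to fit (bare steel, 0.24-0.39 kg). Upright lug 12 thick (x) x 36 wide (y) x 44 mm high (z) on the middle of a crossbar 22 (x) x 74 (y) x 12 mm (z). z up, y along the crossbar, x through the lug's thin side (grip across x, from above). Crossbar top 22 mm, underside 34 mm below this point. Either way round is the same.
- clamp_tip_a (a point): Centre of the flat end of the wide clamp's +y leg: 30 mm to +y of the lug centre, 99 mm below it, 65 mm below the crossbar's underside. Each leg is a round bar 10 mm in diameter, the last 3 mm tapering to 6.4 mm. Gap between the legs 50 mm.
- clamp_tip_b (a point): Centre of the flat end of the wide clamp's -y leg: the same at 30 mm to -y of the lug centre.
- clamp: The wide U-clamp; origin midway between its two leg tips, 99 mm below the lug centre; axes as the lug's. At the start it stands upright in one of the rack's two stations, tips 12 mm above the table.
- spare_grip (a point): Centre of the lug of the NARROW U-clamp, a bystander: same shape, but legs only 40 mm apart between centres (crossbar 54 mm long), too narrow for the post. It stands in the rack's other station, 100 mm along the rack's x from the wide one, and stays there.
- rack: Fixed black rack block 170 (x) x 130 (y) x 40 mm (z), origin under its centre on the table. Stations at x = +50 and -50 mm, either may hold the wide clamp; each has two slots 15 (x) x 30 mm (y), floor 12 mm above the table, where a clamp stands loosely, its x along the rack's x. Lift it straight up over 30 mm to free it. A loose nut lies between the stations.
- fixture: Fixed aluminium fixture; origin on the table under the centre of its base plate, 220 (x) x 150 (y) x 12 mm (z). A 40 x 40 mm profile post, 240 mm long, lies along x, centred on y = 0, underside 55 and top 95 mm above the table, on pedestals at x = +/-90 mm. Nothing on it is higher than the post. It carries the bracket plate and backing bar.
- seat (a point): Reference on the post's top face, on its centre line, 95 mm above the table; axes as the fixture's, x along the post. The two bracket holes lie side by side at y = +30 and -30 mm; both at the same x, somewhere from 4 to 28 mm from this point towards +x. That distance is not measured: feel for it (or see it from above).
- plate_level (a point): Point 40 mm straight below seat, inside the post's underside, at the top face of the steel bracket plate, 55 mm above the table. The plate, 100 x 100 x 8 mm, does not shift under 40 N. Each hole is 13 (x) x 14.5 mm (y), straight through. The top is flat around the holes, so legs held on it with about 5 N and slid towards +x drop in on reaching them.
- bar_level (a point): Point 53 mm straight below seat, 42 mm above the table: the highest the top of the dark backing bar under the plate can start (up to 4 mm lower). The leg tips meet it and push it down, tips ending 30 mm above the table with the crossbar on the post. It slides stiffly, about 9 to 13 N, stays where pushed, and the clamp's weight alone does not move it.
- nut: Loose steel nut, round, 22 mm across, 10 mm thick, lying on the rack block; bystander. Origin under its centre.
- wrench: Loose wrench 180 mm long lying at the right of the work area; bystander.
- can: Loose grey can, 56 mm diameter, 120 mm high, standing at the left; bystander.
Mind the look-alikes: they are no part of the job. Leave any red or turquoise look-alike of the rack alone. Leave any orange look-alike of the clamp alone.

How it is judged:
By the outcome, as a careful person would: the job done as asked, in the order asked, and still so for the second after the job is handed in, with the robot touching nothing.
It also fails if it takes over 69 s, if anything falls off the work surface, if the arm or the gripper's body presses on something with over 40 N, if the wrist force passes 120 N, or if a joint passes its speed limit or range.

## Working session

There is one attempt and no reset: what is moved stays moved. The work goes in short steps, Python scripts to look and compute and a tool call to move; the robot and the scene stay as the last step left them, time stands still between calls to the robot, and variables do not carry over. Pictures are saved under pics/ and viewed, at most 10 in all, crops included, and the job is handed in when it is done.

Besides the shell and the picture viewer there is one more tool, called after "Emit:" as name(argument=value, ...) on one line, values as JSON. move_arm: Moves the arm, as the interface text tells. Its arguments: {"type":"object","properties":{"moves":{"type":"array"},"grip_force":{"type":"number"}},"required":["moves"]}

```bash
mkdir -p pics; cat > h.py <<'E'
from plant import *
import numpy as np, cv2
from scipy.spatial.transform import Rotation as R
def cam(n,st=None):
    p=camera_params(n);K=np.array([[p['fx'],0,p['cx']],[0,p['fy'],p['cy']],[0,0,1.]])
    if 'rvec' in p:
        Rw=cv2.Rodrigues(np.array(p['rvec'],float))[0];t=np.array(p['tvec'],float)
        return K,Rw.T,-Rw.T@t
    T=np.array(p['tool_from_camera']);Rt=R.from_quat(st['tcp_rot']).as_matrix()
    return K,Rt@T[:3,:3],Rt@T[:3,3]+np.array(st['eef_pos'])
def ray(c,uv):
    K,A,o=c;d=A@np.linalg.inv(K)@np.array([uv[0],uv[1],1.]);return o,d/np.linalg.norm(d)
def onz(c,uv,z):
    o,d=ray(c,uv);return o+d*(z-o[2])/d[2]
def tri(c1,u1,c2,u2):
    o1,d1=ray(c1,u1);o2,d2=ray(c2,u2)
    s=np.linalg.lstsq(np.c_[d1,-d2],o2-o1,rcond=None)[0];a=o1+s[0]*d1;b=o2+s[1]*d2
    return (a+b)/2,np.linalg.norm(a-b)
def proj(c,P):
    K,A,o=c;q=K@(A.T@(np.array(P)-o));return q[:2]/q[2]
E
python3 - <<'E'
from h import *
s=get_state();print({k:np.round(v,3) for k,v in s.items()})
for n in ['top','scene','wrist']:
    im=read_camera(n);cv2.imwrite(f'pics/{n}0.png',im[...,::-1]);c=cam(n,s);print(n,c[0][0,0],c[2].round(3),c[1][:,2].round(2))
a=cv2.imread('pics/top0.png');print(camera_params('wrist')['tool_from_camera'])
E
```

```text
{'time': np.float64(0.0), 'qpos': array([ 1.035,  0.287,  1.578, -0.   ,  1.279, -0.15 ]), 'dq': array([-0.   ,  0.001, -0.001,  0.001, -0.001, -0.001]), 'joint_efforts': array([-0.0000e+00, -4.0597e+01, -2.9263e+01, -0.0000e+00,  6.0000e-03,
       -0.0000e+00]), 'eef_pos': array([0.254, 0.625, 0.23 ]), 'tcp_rot': array([ 0.192,  0.981, -0.001, -0.   ]), 'contact_force': array([ 0.701, -0.205,  0.68 ]), 'wrist_torque': array([ 0.033,  0.036, -0.082]), 'finger_force': np.float64(0.0), 'opening': np.float64(1.001)}
top 449.61921305498026 [0.373 0.025 1.597] [ 0.07 -0.02 -1.  ]
scene 363.7312409261741 [ 0.941 -0.775  0.833] [-0.39  0.66 -0.64]
wrist 295.58177967499023 [0.176 0.656 0.373] [ 0.3  -0.12 -0.95]
[[-6.19492164e-04 -9.47141794e-01 -3.20814648e-01  8.35358246e-02]
 [ 9.99999730e-01 -7.13728290e-04  1.76145000e-04 -1.55563613e-04]
 [-3.95808782e-04 -3.20814452e-01  9.47141980e-01 -1.43259575e-01]
 [ 0.00000000e+00  0.00000000e+00  0.00000000e+00  1.00000000e+00]]
```

View pics/top0.png

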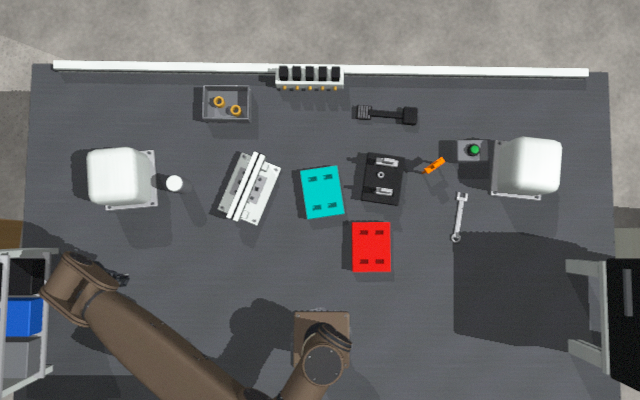

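View pics/scene0.png

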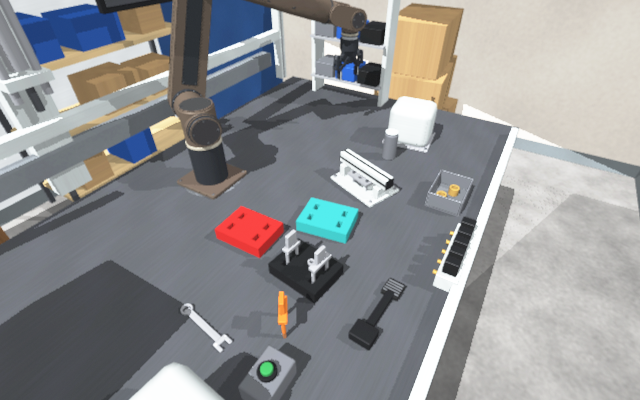

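The top view shows the rack at (381,178) with clamps near (386,161) and (381,191), and the fixture at (250,188). The scene view shows the clamps at (291,245) and (319,262). Next I'll make enlarged crops.

```bash
python3 - <<'E'
import cv2,numpy as np
t=cv2.imread('pics/top0.png');s=cv2.imread('pics/scene0.png')
a=cv2.resize(t[145:215,345:415],(400,400),interpolation=cv2.INTER_CUBIC)
b=cv2.resize(t[145:230,210:290],None,fx=4.7,fy=4.7,interpolation=cv2.INTER_CUBIC)[:400,:376]
c=cv2.resize(s[225:300,265:345],(400,375)[:2],interpolation=cv2.INTER_CUBIC)
o=np.zeros((400,800,3),np.uint8);o[:,:400]=a;o[:375,400:]=c
cv2.imwrite('pics/c1.png',o)
E
```

```text
(no output)
```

View pics/c1.png

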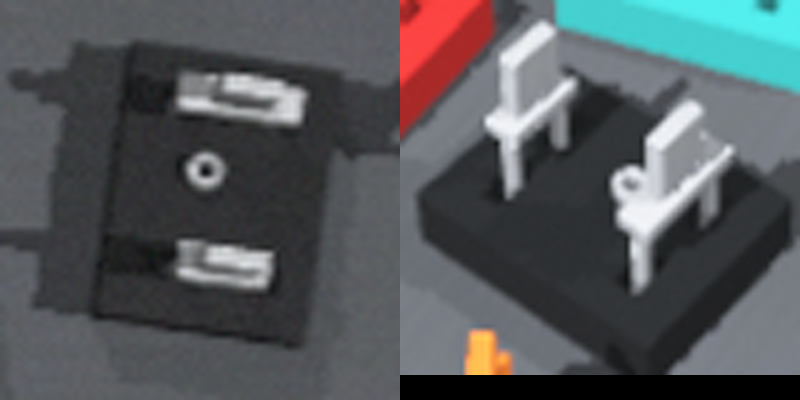

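The crop shows the wide clamp is the upper (far) one: about 22 px long against 17 px, at top (387,162) and scene (321,260). The nut lies between them.

```bash
python3 - <<'E'
from h import *
t=cv2.imread('pics/top0.png');s=cv2.imread('pics/scene0.png')
ct=cam('top');cs=cam('scene')
print('bar centre',tri(ct,(387.2,162.3),cs,(321,263)),onz(ct,(387.2,162.3),.089))
# crossbar ends: top (left,right) vs scene
print('ends z.089 scene',onz(cs,(265+225/5,225+217/5),.089),onz(cs,(265+335/5,225+152/5),.089))
print('ends z.089 top',onz(ct,(345+178/5.714,145+97/5.714),.089),onz(ct,(345+305/5.714,145+105/5.714),.089))
# rack top corners
for p in [(133,43),(342,72),(302,347),(95,315)]: print('rack',onz(ct,(345+p[0]/5.714,145+p[1]/5.714),.04).round(3))
# fixture bright mask
g=t[140:235,205:295];m=(g.min(2)>170).astype(np.uint8)
for c in cv2.findContours(m,0,1)[0]:
    if cv2.contourArea(c)>40:
        r=cv2.minAreaRect(c);b=cv2.boxPoints(r)+[205,140];print('fix',r[1],[onz(ct,p,.095).round(3)[:2].tolist() for p in b])
cv2.imwrite('pics/c2.png',cv2.resize(np.hstack([t[145:230,210:290],s[145:230,325:405]]),(800,425),interpolation=cv2.INTER_CUBIC))
E
```

```text
bar centre (array([ 0.61281966, -0.21673811,  0.08093211]), np.float64(0.0033613403608136927)) [ 0.61013642 -0.21635361  0.089     ]
ends z.089 scene [ 0.60212657 -0.2522544   0.089     ] [ 0.62990933 -0.1834278   0.089     ]
ends z.089 top [ 0.61082789 -0.17877122  0.089     ] [ 0.60687504 -0.25439794  0.089     ]
rack [ 0.652 -0.158  0.04 ]
rack [ 0.635 -0.286  0.04 ]
rack [ 0.466 -0.261  0.04 ]
rack [ 0.484 -0.135  0.04 ]
fix (24.82781219482422, 70.91268920898438) [[0.414, 0.302], [0.634, 0.214], [0.602, 0.137], [0.382, 0.225]]
fix (15.100241661071777, 71.16809844970703) [[0.435, 0.355], [0.656, 0.267], [0.636, 0.22], [0.415, 0.309]]
```

View pics/c2.png

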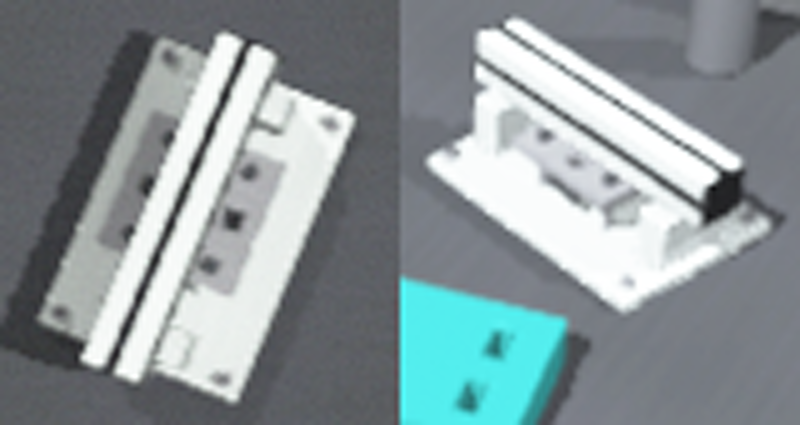

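The crop shows the post from top-view crop (248,43) to (110,372). A middle hole sits on each side of it, at (233,218) and (147,185), with dark spots (bolts or decoys) beside each. Next I'll plan an arc to the rack and look from the wrist.

```bash
cat >> h.py <<'E'
def plan(target,dyaw,n,dpos=None):
    """constant tool shift + turn about tool z (dyaw = world yaw change) reaching target in n rows"""
    s=get_state();R0=R.from_quat(s['tcp_rot']);w=-dyaw/n
    S=sum(R.from_rotvec([0,0,k*w]).as_matrix() for k in range(n))
    d=np.linalg.solve(R0.as_matrix()@S,np.array(target)-s['eef_pos'])
    return d.round(5),round(w,5)
def yaw(s): 
    y=R.from_quat(s['tcp_rot']).as_matrix()[:,1];return np.degrees(np.arctan2(y[1],y[0]))
E
python3 - <<'E'
from h import *
s=get_state();print(yaw(s),plan([.612,-.217,.235],np.radians(-7.6-yaw(s)),30))
ct=cam('top')
for p in [(248,43),(110,372)]: print('post',onz(ct,(210+p[0]/5,145+p[1]/5),.095))
for p in [(233,218),(147,185)]: print('hole',onz(ct,(210+p[0]/5,145+p[1]/5),.055))
E
```

```text
67.89466441812156 (array([-0.03247, -0.00477, -0.00013]), np.float64(0.04392))
post [0.63394889 0.21529993 0.095     ]
post [0.41184356 0.30275631 0.095     ]
hole [0.51932699 0.22838184 0.055     ]
hole [0.54151748 0.28776502 0.055     ]
```

Emit:
move_arm(moves=[[1,[-0.0325,-0.0048,0],[0,0,0.044]],[1,[-0.0325,-0.0048,0],[0,0,0.044]],[1,[-0.0325,-0.0048,0],[0,0,0.044]],[1,[-0.0325,-0.0048,0],[0,0,0.044]],[1,[-0.0325,-0.0048,0],[0,0,0.044]],[1,[-0.0325,-0.0048,0],[0,0,0.044]],[1,[-0.0325,-0.0048,0],[0,0,0.044]],[1,[-0.0325,-0.0048,0],[0,0,0.044]],[1,[-0.0325,-0.0048,0],[0,0,0.044]],[1,[-0.0325,-0.0048,0],[0,0,0.044]]])

```text
time: 0.98
eef_pos: [0.4975, 0.4066, 0.2309]
tcp_rot: [0.402, 0.916, -0.0, -0.0]
contact_force: [1.5, -0.7, 0.2]
opening: 0.999
finger_force: 0.0
```

Emit:
move_arm(moves=[[1,[-0.0325,-0.0048,0],[0,0,0.044]],[1,[-0.0325,-0.0048,0],[0,0,0.044]],[1,[-0.0325,-0.0048,0],[0,0,0.044]],[1,[-0.0325,-0.0048,0],[0,0,0.044]],[1,[-0.0325,-0.0048,0],[0,0,0.044]],[1,[-0.0325,-0.0048,0],[0,0,0.044]],[1,[-0.0325,-0.0048,0],[0,0,0.044]],[1,[-0.0325,-0.0048,0],[0,0,0.044]],[1,[-0.0325,-0.0048,0],[0,0,0.044]],[1,[-0.0325,-0.0048,0],[0,0,0.044]]])

```text
time: 1.82
eef_pos: [0.6239, 0.1062, 0.2309]
tcp_rot: [0.592, 0.806, -0.0, -0.0]
contact_force: [0.3, -0.4, -0.4]
opening: 1.003
finger_force: 0.0
```

Emit:
move_arm(moves=[[1,[-0.0325,-0.0048,0],[0,0,0.044]],[1,[-0.0325,-0.0048,0],[0,0,0.044]],[1,[-0.0325,-0.0048,0],[0,0,0.044]],[1,[-0.0325,-0.0048,0],[0,0,0.044]],[1,[-0.0325,-0.0048,0],[0,0,0.044]],[1,[-0.0325,-0.0048,0],[0,0,0.044]],[1,[-0.0325,-0.0048,0],[0,0,0.044]],[1,[0,0,0],[0,0,0.044]],[1,[0,0,0],[0,0,0.044]],[1,[0,0,0],[0,0,0.044]]])

```text
time: 2.65
eef_pos: [0.6294, -0.1222, 0.2307]
tcp_rot: [0.754, 0.656, -0.0, -0.001]
contact_force: [-0.7, -0.6, -0.9]
opening: 1.002
finger_force: 0.0
```

```bash
python3 - <<'E'
from h import *
import json
s=get_state();print(s['time'],s['eef_pos'],yaw(s));json.dump({k:np.array(s[k]).tolist() for k in('eef_pos','tcp_rot')},open('w1.json','w'))
cv2.imwrite('pics/w1.png',read_camera('wrist')[...,::-1])
cv2.imwrite('pics/top1.png',read_camera('top')[...,::-1])
E
```

```text
2.65 [ 0.62936668 -0.12219593  0.23069792] -7.962385532040165
```

View pics/w1.png

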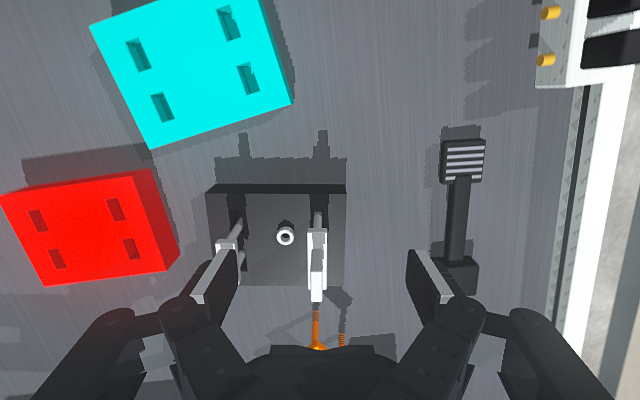

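The wrist view shows the wide clamp upright along the image columns at x≈317 (lug rows 262–303, leg at (318,222)). The narrow one is at the left (232,240), next to the left finger. Moving on over it for a second view.

Emit:
move_arm(moves=[[1,[-0.01,0,0],[0,0,0]],[1,[-0.015,0,0],[0,0,0]],[1,[-0.015,0,0],[0,0,0]],[1,[-0.01,0,0],[0,0,0]],[1,[0,0,0],[0,0,0]],[1,[0,0,0],[0,0,0]],[1,[0,0,0],[0,0,0]],[1,[0,0,0],[0,0,0]],[1,[0,0,0],[0,0,0]],[1,[0,0,0],[0,0,0]]])

```text
time: 3.58
eef_pos: [0.6232, -0.1702, 0.2314]
tcp_rot: [0.753, 0.658, 0.0, -0.0]
contact_force: [-0.6, -0.0, 0.6]
opening: 1.001
finger_force: 0.0
```

```bash
python3 - <<'E'
from h import *
import json
s=get_state();print(s['time'],s['eef_pos'],yaw(s));json.dump({k:np.array(s[k]).tolist() for k in('eef_pos','tcp_rot')},open('w2.json','w'))
cv2.imwrite('pics/w2.png',read_camera('wrist')[...,::-1])
a=cv2.imread('pics/w1.png')[200:320,260:380];b=cv2.imread('pics/w2.png')[110:290,260:380]
o=np.zeros((180,240,3),np.uint8);o[:120,:120]=a;o[:,120:]=b
cv2.imwrite('pics/c3.png',cv2.resize(o,(800,600),interpolation=cv2.INTER_CUBIC))
E
```

```text
3.5833 [ 0.6231535  -0.17021039  0.23137317] -7.69192123913136
```

View pics/c3.png

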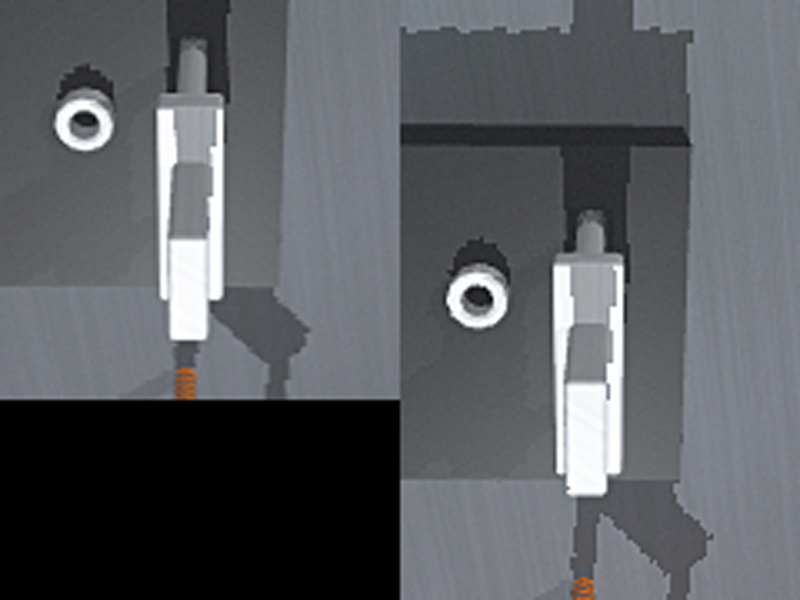

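The crop shows the lug top face centred at (316.5,287.0) in view 1 and (316.1,241.4) in view 2. The crossbar edges run parallel to the image columns, so the yaw matches the tool.

```bash
python3 - <<'E'
from h import *
import json
s1,s2=[json.load(open(f'w{i}.json')) for i in(1,2)]
c1,c2=cam('wrist',s1),cam('wrist',s2)
P,e=tri(c1,(316.5,287),c2,(316.1,241.4));print('lug top',P,e, onz(c2,(316.1,241.4),.133))
print('bar end',tri(c1,(260+190.5/3.333,200+107/3.333),c2,(260+188.5/3.333,110+265/3.333)))
# lug edges at near end & far end in view 2 -> yaw
n=[onz(c2,(260+(x-400)/3.3333,110+y/3.3333),.133) for x,y in[(567,382),(607,382),(567,494),(607,494)]]
a=(n[0]+n[1])/2;b=(n[2]+n[3])/2;d=a-b;print('lug y dir deg',np.degrees(np.arctan2(d[1],d[0])),np.linalg.norm(d),a,b)
s=get_state();T=onz(c2,(316.1,241.4),.133);A=R.from_quat(s['tcp_rot']).as_matrix();print('tool shift to lug top xy',A.T@(T-s['eef_pos']))
E
```

```text
lug top [ 0.61076371 -0.21485799  0.13537172] 0.0007398292143731721 [ 0.61090961 -0.21617005  0.133     ]
bar end (array([ 0.61510746, -0.18258583,  0.08406265]), np.float64(0.00034992476875908237))
lug y dir deg 81.93326243188184 0.034441237797146904 [ 0.61327717 -0.19946887  0.133     ] [ 0.60844416 -0.23356932  0.133     ]
tool shift to lug top xy [-0.04715339 -0.00599606  0.09835054]
```

Emit:
move_arm(grip_force=60, moves=[[1,[-0.0235,-0.003,0.015],[0,0,0]],[1,[-0.0235,-0.003,0.015],[0,0,0]],[1,[0,0,0.025],[0,0,0]],[1,[0,0,0.025],[0,0,0]],[1,[0,0,0.025],[0,0,0]],[1,[0,0,0.02],[0,0,0]],[1,[0,0,0.011],[0,0,0]],[1,[0,0,0],[0,0,0]],[1,[0,0,0],[0,0,0]],[1,[0,0,0],[0,0,0]]])

```text
time: 4.47
eef_pos: [0.612, -0.2169, 0.0972]
tcp_rot: [0.753, 0.658, 0.001, 0.001]
contact_force: [-0.3, -1.0, 0.6]
opening: 1.002
finger_force: 0.0
```

Emit:
move_arm(grip_force=60, moves=[[0,[0,0,0],[0,0,0]],[0,[0,0,0],[0,0,0]],[0,[0,0,0],[0,0,0]],[0,[0,0,0],[0,0,0]],[0,[0,0,0],[0,0,0]],[0,[0,0,0],[0,0,0]],[0,[0,0,0],[0,0,0]],[0,[0,0,0],[0,0,0]],[0,[0,0,0],[0,0,0]],[0,[0,0,0],[0,0,0]]])

```text
time: 5.3
eef_pos: [0.6109, -0.2165, 0.0956]
tcp_rot: [0.753, 0.658, 0.0, 0.0]
contact_force: [-0.2, 1.2, 2.2]
opening: 0.128
finger_force: 58.5
```

Gripped. Lifting straight up.

Emit:
move_arm(grip_force=100, moves=[[0,[0,0,0],[0,0,0]],[0,[0,0,-0.01],[0,0,0]],[0,[0,0,-0.02],[0,0,0]],[0,[0,0,-0.02],[0,0,0]],[0,[0,0,-0.025],[0,0,0]],[0,[0,0,-0.025],[0,0,0]],[0,[0,0,-0.025],[0,0,0]],[0,[0,0,-0.015],[0,0,0]],[0,[0,0,0],[0,0,0]],[0,[0,0,0],[0,0,0]]])

```text
time: 6.13
eef_pos: [0.6108, -0.2165, 0.2357]
tcp_rot: [0.753, 0.658, 0.0, 0.001]
contact_force: [0.0, 0.5, -3.4]
opening: 0.13
finger_force: 98.0
```

```bash
python3 - <<'E'
from h import *
s=get_state();print(s['eef_pos'],s['contact_force'],s['wrist_torque'],s['opening'],yaw(s),plan([.501,.1836,.235],np.radians(-21.5-yaw(s)),15))
E
```

```text
[ 0.61083728 -0.21651928  0.23574384] [ 0.01497283  0.46881927 -3.37684481] [ 0.03676477 -0.01308312  0.00675261] 0.12990246854882728 -7.734373086252627 (array([ 2.413e-02, -1.366e-02,  3.000e-05]), np.float64(0.01602))
```

Emit:
move_arm(moves=[[0,[0.0241,-0.0137,0],[0,0,0.016]],[0,[0.0241,-0.0137,0],[0,0,0.016]],[0,[0.0241,-0.0137,0],[0,0,0.016]],[0,[0.0241,-0.0137,0],[0,0,0.016]],[0,[0.0241,-0.0137,0],[0,0,0.016]],[0,[0.0241,-0.0137,0],[0,0,0.016]],[0,[0.0241,-0.0137,0],[0,0,0.016]],[0,[0.0241,-0.0137,0],[0,0,0.016]],[0,[0.0241,-0.0137,0],[0,0,0.016]],[0,[0.0241,-0.0137,0],[0,0,0.016]]])

```text
time: 6.97
eef_pos: [0.5242, 0.0486, 0.2323]
tcp_rot: [0.804, 0.595, -0.002, -0.002]
contact_force: [0.3, 0.6, -2.2]
opening: 0.126
finger_force: 98.0
```

Emit:
move_arm(moves=[[0,[0.0241,-0.0137,0],[0,0,0.016]],[0,[0.0241,-0.0137,0],[0,0,0.016]],[0,[0.0241,-0.0137,0],[0,0,0.016]],[0,[0.0241,-0.0137,0],[0,0,0.016]],[0,[0.0241,-0.0137,0],[0,0,0.016]],[0,[0,0,0],[0,0,0]],[0,[0,0,0],[0,0,0]],[0,[0,0,0],[0,0,0]],[0,[0,0,0],[0,0,0]],[0,[0,0,0],[0,0,0]]])

```text
time: 7.8
eef_pos: [0.5002, 0.1823, 0.2347]
tcp_rot: [0.827, 0.562, -0.001, -0.0]
contact_force: [-0.2, -1.3, -2.6]
opening: 0.125
finger_force: 98.1
```

```bash
python3 - <<'E'
from h import *
import json
s=get_state();print(s['time'],s['eef_pos'],yaw(s));json.dump({k:np.array(s[k]).tolist() for k in('eef_pos','tcp_rot')},open('w3.json','w'))
cv2.imwrite('pics/w3.png',read_camera('wrist')[...,::-1])
E
```

```text
7.8 [0.5001737  0.1822827  0.23465636] -21.569923736534076
```

View pics/w3.png

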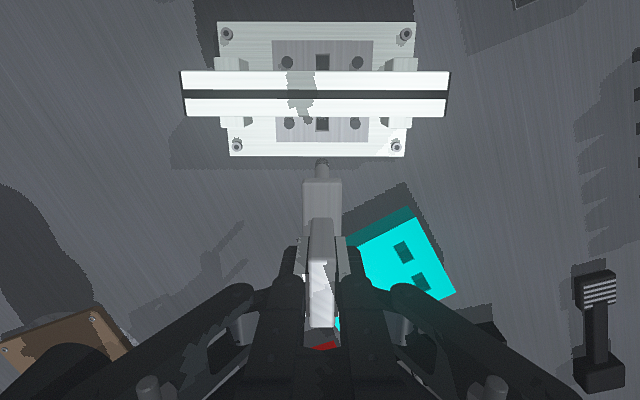

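The view shows the post horizontal (rows 71–117), with the two square holes at (322,62) and (322,124), each flanked by round bolts. The held clamp is aligned at column ~322. Next I'll measure these, then take a second view closer in.

```bash
cat > m.py <<'E'
from h import *
import json
def holes(f,guess,w=11):
    g=cv2.cvtColor(cv2.imread(f),6);out=[]
    for u,v in guess:
        a=g[v-w:v+w+1,u-w:u+w+1].astype(np.uint8);m=(a<75).astype(np.uint8)
        n,l,st,ce=cv2.connectedComponentsWithStats(m)
        k=1+np.argmax([-np.hypot(*(ce[i]-w))+.05*st[i,4] for i in range(1,n)]);x,y,ww,hh,ar=st[k]
        out.append((u-w+x,v-w+y,u-w+x+ww-1,v-w+y+hh-1,ar,ce[k]+[u-w,v-w]))
    return out
def edges(f,cols,v0,v1,th=190):
    g=cv2.cvtColor(cv2.imread(f),6);r=[]
    for u in cols:
        b=np.where(g[v0:v1,u]>th)[0];r.append((u,v0+b[0],v0+b[-1]))
    return r
E
python3 - <<'E'
from m import *
c=cam('wrist',json.load(open('w3.json')))
H=holes('pics/w3.png',[(322,62),(322,124)])
for h in H: print(h)
E=edges('pics/w3.png',[190,205,430,440],60,125,200);print(E)
for u,a,b in E: print(u,onz(c,(u,a-.5),.095).round(4),onz(c,(u,b+.5),.095).round(4))
# hole columns give position along the post
for h in H: print('hole',onz(c,((h[0]+h[2])/2,(h[1]+h[3])/2),.055).round(4))
s=get_state();A=R.from_quat(s['tcp_rot']).as_matrix()
for h in H: print('tool',(A.T@(onz(c,((h[0]+h[2])/2,(h[1]+h[3])/2),.055)-s['eef_pos'])).round(4))
print('post tool',[(A.T@((onz(c,(u,a-.5),.095)+onz(c,(u,b+.5),.095))/2-s['eef_pos'])).round(4) for u,a,b in E])
E
```

```text
(np.int32(319), np.int32(61), np.int32(320), np.int32(62), np.int32(2), array([319.5,  61.5]))
(np.int32(327), np.int32(120), np.int32(327), np.int32(120), np.int32(1), array([327., 120.]))
[(190, np.int64(71), np.int64(115)), (205, np.int64(71), np.int64(115)), (430, np.int64(72), np.int64(116)), (440, np.int64(72), np.int64(116))]
190 [0.4274 0.3187 0.095 ] [0.408  0.2847 0.095 ]
205 [0.4398 0.3138 0.095 ] [0.421  0.2796 0.095 ]
430 [0.6252 0.2395 0.095 ] [0.6152 0.2017 0.095 ]
440 [0.6335 0.2362 0.095 ] [0.6238 0.1983 0.095 ]
hole [0.538  0.2866 0.055 ]
hole [0.5243 0.2304 0.055 ]
tool [ 0.1109 -0.0031  0.1798]
tool [0.0536 0.0047 0.1798]
post tool [array([ 0.0807, -0.1206,  0.1399]), array([ 0.0807, -0.107 ,  0.1399]), array([0.0797, 0.0975, 0.1398]), array([0.0797, 0.1066, 0.1398])]
```

Emit:
move_arm(moves=[[0,[0.01,0,0],[0,0,0]],[0,[0.01,0,0],[0,0,0]],[0,[0.01,0,0],[0,0,0]],[0,[0,0,0],[0,0,0]],[0,[0,0,0],[0,0,0]],[0,[0,0,0],[0,0,0]],[0,[0,0,0],[0,0,0]],[0,[0,0,0],[0,0,0]],[0,[0,0,0],[0,0,0]],[0,[0,0,0],[0,0,0]]])

```text
time: 8.68
eef_pos: [0.5111, 0.2111, 0.2354]
tcp_rot: [0.827, 0.563, 0.0, 0.0]
contact_force: [0.7, 0.1, -2.5]
opening: 0.126
finger_force: 98.1
```

```bash
python3 - <<'E'
from h import *
import json
s=get_state();print(s['time'],s['eef_pos'],yaw(s));json.dump({k:np.array(s[k]).tolist() for k in('eef_pos','tcp_rot')},open('w4.json','w'))
im=read_camera('wrist')[...,::-1];cv2.imwrite('pics/w4.png',im)
cv2.imwrite('pics/c4.png',cv2.resize(im[50:250,170:470],(800,533),interpolation=cv2.INTER_CUBIC))
E
```

```text
8.6833 [0.51112253 0.21107644 0.23538251] -21.49913482737152
```

View pics/c4.png

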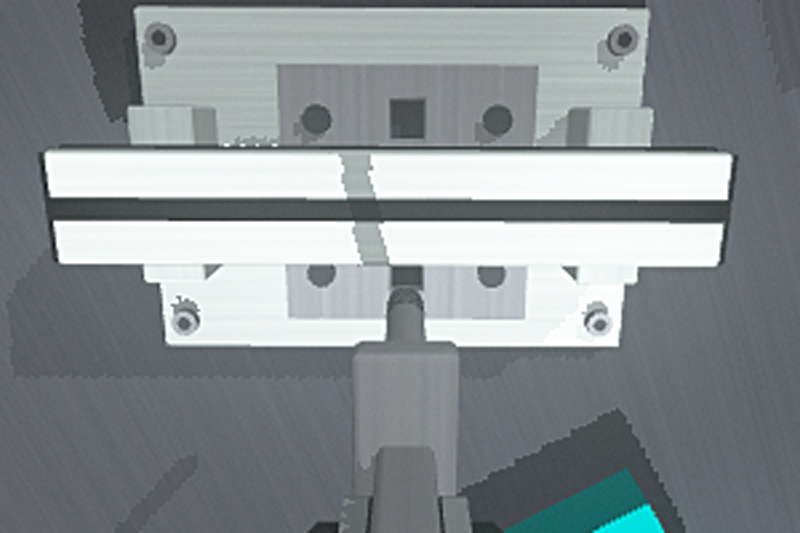

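The crop of view 4 shows the hole on the +x-tool side centred at crop (407.5,119), pixel (322.8,94.6). The post's edges are at crop rows 152 and 264, and the clamp leg and crossbar are centred at crop x≈405. Next I'll measure the residual offsets of both clamp and post.

```bash
python3 - <<'E'
from m import *
s=json.load(open('w4.json'));c=cam('wrist',s);A=R.from_quat(s['tcp_rot']).as_matrix();p=np.array(s['eef_pos'])
tl=lambda uv,z:(A.T@(onz(c,uv,z)-p)).round(4)
g=cv2.cvtColor(cv2.imread('pics/w4.png'),6)
print('leg/bar col 316',g[155:200,312],'\ncol322',g[150:240,322])
print('row bar 205',g[200,296:350]);print('row leg 172',g[171,308:336]);print('hole row 95',g[95,310:336]);print('hole col',g[80:110,323])
E=edges('pics/w4.png',[200,215,260,400,425,435],100,152,200);print(E)
for u,a,b in E: print(u,tl((u,a-.5),.095),tl((u,b+.5),.095))
for z in(.2279,): print('bar end tool',[ (v,tl((322,v),z),tl((322,v),z-.012)) for v in(177,178.5,180,181.5,183,184.5)])
print('hole tool',tl((322.8,94.6),.055))
c3=cam('wrist',json.load(open('w3.json')));print('tri hole',tri(c3,(322,62),c,(322.8,94.6)))
for u,a,b in [(205,71,115),(430,72,116)]:
  k=[e for e in E if abs(e[0]-u)<12][0];print('tri post lower edge',tri(c3,(322,b+.5),c,(322,k[2]+.5)))
E
```

```text
leg/bar col 316 [194 194 193 194 193 192 193 194 193 193 192 193 193 191 205 249 247 243
 244 241 244 252 239 118 118 121 120 128 142 144 140 138 140 138 137 138
 136 136 136 137 136 138 135 136 137] 
col322 [ 81  86  91  92  86  87  86 125  99  97  95 106 105 117 125 125 123 124
 124 122 124 123 123 125 124 124 122 123 119 122 123 124 132 144 144 140
 141 139 140 142 141 141 140 138 139 138 140 137 137 140 140 138 139 138
 137 138 137 136 138 140 137 136 136 135 135 136 138 125 109 108 108 109
 110 108 108 108 111 109 111 111 110 110 108 109 109 110 107 109 110 108]
row bar 205 [110 112 110 107 109 111 107 119 128 138 136 136 133 135 134 133 135 135
 137 139 139 138 137 139 138 138 140 140 138 139 140 140 136 135 140 145
 140 140 139 141 144 141 140 134 136 132 107 110 112 113 114 111 109 115]
row leg 172 [245 245 245 246 247 254 239 101 102 107 112 117 118 122 123 124 123 128
 127 121 106 239 252 247 246 246 246 246]
hole row 95 [140 139 140 138 143 148 102  73  80  78  79  81  79  81  82  80  80  79
  79 113 142 140 140 140 146 142]
hole col [139 138 138 140 142 142 135  97  76  7
[... 742 characters left out ...]
-0.0007,  0.0075]), array([ 0.0353, -0.0007,  0.0195])), (180, array([ 0.038 , -0.0007,  0.0075]), array([ 0.0344, -0.0007,  0.0195])), (181.5, array([ 0.0371, -0.0007,  0.0075]), array([ 0.0335, -0.0007,  0.0195])), (183, array([ 0.0363, -0.0007,  0.0075]), array([ 0.0326, -0.0007,  0.0195])), (184.5, array([ 0.0355, -0.0007,  0.0075]), array([ 0.0317, -0.0007,  0.0195]))]
hole tool [0.0795 0.0004 0.1804]
tri hole (array([0.54037222, 0.28500012, 0.05687401]), np.float64(0.0004965026984350853))
tri post lower edge (array([0.52197751, 0.23963226, 0.0957161 ]), np.float64(0.000308908554980481))
tri post lower edge (array([0.52166427, 0.23884043, 0.09634925]), np.float64(0.0003084762689423197))
```

The hole and clamp are aligned to about 1 mm, and the measured heights agree with the text. I'll straddle about 8 mm short of the holes, so I can feel for them by sliding.

Emit:
move_arm(moves=[[0,[0.015,-0.002,0],[0,0,0.0045]],[0,[0.02,-0.003,0],[0,0,0]],[0,[0.0153,-0.002,0],[0,0,0]],[0,[0,0,0],[0,0,0]],[0,[0,0,0],[0,0,0]],[0,[0,0,0.01],[0,0,0]],[0,[0,0,0.015],[0,0,0]],[0,[0,0,0.015],[0,0,0]],[0,[0,0,0.015],[0,0,0]],[0,[0,0,0.01],[0,0,0]]])

```text
time: 9.57
eef_pos: [0.5221, 0.2595, 0.1677]
tcp_rot: [0.828, 0.561, -0.002, -0.0]
contact_force: [0.4, -0.4, -2.6]
opening: 0.124
finger_force: 98.0
```

Emit:
move_arm(moves=[[0,[0,0,0.01],[0,0,0]],[0,[0,0,0.008],[0,0,0]],[0,[0,0,0.003],[0,0,0]],[0,[0,0,0.002],[0,0,0]],[0,[0,0,0],[0,0,0]],[0,[0,0,0],[0,0,0]],[0,[0,0,0],[0,0,0]],[0,[0,0,0],[0,0,0]],[0,[0,0,0],[0,0,0]],[0,[0,0,0],[0,0,0]]])

```text
time: 10.4
eef_pos: [0.5234, 0.2606, 0.1477]
tcp_rot: [0.828, 0.561, 0.0, 0.0]
contact_force: [0.1, -0.1, -2.4]
opening: 0.128
finger_force: 98.1
```

```bash
python3 - <<'E'
from h import *
import json
s=get_state();print(s['time'],s['eef_pos'],yaw(s),s['contact_force'],s['wrist_torque'])
s0=json.load(open('w4.json'));print(R.from_quat(s0['tcp_rot']).as_matrix().T@(s['eef_pos']-np.array(s0['eef_pos'])))
E
```

```text
10.4 [0.52338595 0.26063292 0.14769296] -21.740707805465146 [ 0.09219937 -0.0615636  -2.430403  ] [ 0.00639802 -0.0124184   0.01705378]
[ 0.05060056 -0.0067608   0.08769019]
```

Emit:
move_arm(moves=[[0,[0,0,0.002],[0,0,0]],[0,[0,0,0.002],[0,0,0]],[0,[0,0,0.001],[0,0,0]],[0,[0,0,0.001],[0,0,0]],[0,[0,0,0.001],[0,0,0]],[0,[0,0,0.001],[0,0,0]],[0,[0,0,0],[0,0,0]],[0,[0,0,0],[0,0,0]],[0,[0,0,0],[0,0,0]],[0,[0,0,0],[0,0,0]]])

```text
time: 11.23
eef_pos: [0.5233, 0.2606, 0.1394]
tcp_rot: [0.828, 0.561, 0.0, 0.0]
contact_force: [-0.1, 0.3, -3.0]
opening: 0.128
finger_force: 98.1
```

Emit:
move_arm(moves=[[0,[0,0,0.0005],[0,0,0]],[0,[0,0,0],[0,0,0]],[0,[0,0,0.0005],[0,0,0]],[0,[0,0,0],[0,0,0]],[0,[0,0,0.0005],[0,0,0]],[0,[0,0,0],[0,0,0]],[0,[0,0,0],[0,0,0]],[0,[0,0,0],[0,0,0]],[0,[0,0,0],[0,0,0]],[0,[0,0,0],[0,0,0]]])

```text
time: 12.07
eef_pos: [0.5235, 0.2606, 0.1385]
tcp_rot: [0.828, 0.561, 0.0, 0.0]
contact_force: [-1.9, -0.7, 5.0]
opening: 0.127
finger_force: 99.2
```

Contact on the plate at about 7 N. Sliding towards +tool-y.

Emit:
move_arm(moves=[[0,[0,0.0006,0],[0,0,0]],[0,[0,0.0006,0],[0,0,0]],[0,[0,0.0006,0],[0,0,0]],[0,[0,0.0006,0],[0,0,0]],[0,[0,0.0006,0],[0,0,0]],[0,[0,0.0006,0],[0,0,0]],[0,[0,0.0006,0],[0,0,0]],[0,[0,0.0006,0],[0,0,0]],[0,[0,0.0006,0],[0,0,0]],[0,[0,0.0006,0],[0,0,0]]])

```text
time: 12.9
eef_pos: [0.5281, 0.2591, 0.1379]
tcp_rot: [0.828, 0.561, -0.0, -0.001]
contact_force: [-0.8, 0.2, -2.4]
opening: 0.127
finger_force: 98.1
```

```bash
python3 -c "
from h import *
s=get_state();print(s['eef_pos'],s['contact_force'],s['wrist_torque'])"
```

```text
[0.52805239 0.2590761  0.1378714 ] [-0.7763165   0.22001318 -2.40062704] [0.01182699 0.02652567 0.04744956]
```

The legs dropped in, as expected. I'll centre over the remaining ~2.5 mm and lower carefully.

Emit:
move_arm(moves=[[0,[0,0.001,0],[0,0,0]],[0,[0,0.001,0],[0,0,0]],[0,[0,0.0005,0],[0,0,0]],[0,[0,0,0.001],[0,0,0]],[0,[0,0,0.001],[0,0,0]],[0,[0,0,0.001],[0,0,0]],[0,[0,0,0.001],[0,0,0]],[0,[0,0,0],[0,0,0]],[0,[0,0,0],[0,0,0]],[0,[0,0,0],[0,0,0]]])

```text
time: 13.73
eef_pos: [0.5312, 0.2574, 0.1339]
tcp_rot: [0.828, 0.561, 0.0, 0.0]
contact_force: [1.2, -0.8, -2.5]
opening: 0.123
finger_force: 98.2
```

```bash
python3 -c "
from h import *
s=get_state();print(s['eef_pos'],s['contact_force'],s['wrist_torque'],R.from_quat(s['tcp_rot']).inv().apply(s['contact_force']))"
```

```text
[0.53115141 0.25744874 0.13386538] [ 1.24578286 -0.84096377 -2.45252237] [-0.03244873 -0.04710441 -0.14475113] [-0.31971011  1.46847018  2.45263976]
```

Emit:
move_arm(moves=[[0,[0,0,0.001],[0,0,0]],[0,[0,0,0.001],[0,0,0]],[0,[0,0,0.001],[0,0,0]],[0,[0,0,0.001],[0,0,0]],[0,[0,0,0.001],[0,0,0]],[0,[0,0,0.001],[0,0,0]],[0,[0,0,0.001],[0,0,0]],[0,[0,0,0],[0,0,0]],[0,[0,0,0],[0,0,0]],[0,[0,0,0],[0,0,0]]])

```text
time: 14.57
eef_pos: [0.5312, 0.2574, 0.1269]
tcp_rot: [0.828, 0.561, 0.0, 0.0]
contact_force: [0.0, 0.1, -3.2]
opening: 0.128
finger_force: 98.1
```

```bash
python3 -c "
from h import *
s=get_state();print(s['eef_pos'],s['contact_force'],s['wrist_torque'],R.from_quat(s['tcp_rot']).inv().apply(s['contact_force']))"
```

```text
[0.53116139 0.2574263  0.12687188] [ 0.04634201  0.0724031  -3.20406491] [-0.04277934  0.00075949  0.0176323 ] [0.08429176 0.01602372 3.20406927]
```

Emit:
move_arm(moves=[[0,[0,0,0.001],[0,0,0]],[0,[0,0,0.001],[0,0,0]],[0,[0,0,0.001],[0,0,0]],[0,[0,0,0.001],[0,0,0]],[0,[0,0,0.001],[0,0,0]],[0,[0,0,0.001],[0,0,0]],[0,[0,0,0],[0,0,0]],[0,[0,0,0],[0,0,0]],[0,[0,0,0],[0,0,0]],[0,[0,0,0],[0,0,0]]])

```text
time: 15.4
eef_pos: [0.5315, 0.2575, 0.1226]
tcp_rot: [0.828, 0.561, 0.0, 0.0]
contact_force: [-2.7, -1.0, 5.4]
opening: 0.13
finger_force: 99.3
```

Emit:
move_arm(moves=[[0,[0,0,0.001],[0,0,0]],[0,[0,0,0.001],[0,0,0]],[0,[0,0,0.001],[0,0,0]],[0,[0,0,0.001],[0,0,0]],[0,[0,0,0.001],[0,0,0]],[0,[0,0,0],[0,0,0]],[0,[0,0,0],[0,0,0]],[0,[0,0,0],[0,0,0]],[0,[0,0,0],[0,0,0]],[0,[0,0,0],[0,0,0]]])

```text
time: 16.23
eef_pos: [0.5315, 0.2575, 0.1177]
tcp_rot: [0.828, 0.561, 0.0, 0.0]
contact_force: [-2.8, -0.9, 5.3]
opening: 0.123
finger_force: 99.3
```

```bash
python3 -c "
from h import *
s=get_state();print(s['eef_pos'],s['contact_force'],s['wrist_torque'],R.from_quat(s['tcp_rot']).inv().apply(s['contact_force']))"
```

```text
[0.53154217 0.25752925 0.11767835] [-2.75008938 -0.86387196  5.32475442] [-0.19622344  0.66515065  0.05243558] [-1.81965383 -2.23237418 -5.32612818]
```

Emit:
move_arm(moves=[[0,[0,0,0.001],[0,0,0]],[0,[0,0,0.001],[0,0,0]],[0,[0,0,0.001],[0,0,0]],[0,[0,0,0.0005],[0,0,0]],[0,[0,0,0.0005],[0,0,0]],[0,[0,0,0.0005],[0,0,0]],[0,[0,0,0],[0,0,0]],[0,[0,0,0],[0,0,0]],[0,[0,0,0],[0,0,0]],[0,[0,0,0],[0,0,0]]])

```text
time: 17.07
eef_pos: [0.5316, 0.2575, 0.1137]
tcp_rot: [0.828, 0.561, 0.0, 0.0]
contact_force: [-3.1, -1.3, 7.5]
opening: 0.127
finger_force: 99.8
```

```bash
python3 -c "
from h import *
s=get_state();print(s['eef_pos'],s['contact_force'],s['wrist_torque'],s['opening'])"
```

```text
[0.53159083 0.25753714 0.11367775] [-3.09018061 -1.30281343  7.48627017] [-0.23173393  0.78387582  0.04458331] 0.12721898028367287
```

Emit:
move_arm(moves=[[0,[0,0,0.0005],[0,0,0]],[0,[0,0,0],[0,0,0]],[0,[0,0,0.0005],[0,0,0]],[0,[0,0,0],[0,0,0]],[0,[0,0,0.0005],[0,0,0]],[0,[0,0,0],[0,0,0]],[0,[0,0,0],[0,0,0]],[0,[0,0,0],[0,0,0]],[0,[0,0,0],[0,0,0]],[0,[0,0,0],[0,0,0]]])

```text
time: 17.9
eef_pos: [0.5316, 0.2575, 0.1136]
tcp_rot: [0.828, 0.561, -0.0, 0.0]
contact_force: [-6.4, -2.7, 13.6]
opening: 0.126
finger_force: 100.4
```

```bash
python3 -c "
from h import *
s=get_state();print(s['eef_pos'],s['contact_force'],s['wrist_torque'],s['opening'])"
```

```text
[0.53163645 0.25754861 0.11364485] [-6.4004137  -2.66417456 13.55454657] [-0.40055972  1.28709274  0.02214899] 0.12626581218544608
```

Emit:
move_arm(moves=[[0,[0,-0.0005,0],[0,0,0]],[0,[0,-0.0005,0],[0,0,0]],[0,[0,0,0.0005],[0,0,0]],[0,[0,0,0],[0,0,0]],[0,[0,0,0.0005],[0,0,0]],[0,[0,0,0],[0,0,0]],[0,[0,0,0],[0,0,0]],[0,[0,0,0],[0,0,0]],[0,[0,0,0],[0,0,0]],[0,[0,0,0],[0,0,0]]])

```text
time: 18.73
eef_pos: [0.5316, 0.2576, 0.1137]
tcp_rot: [0.828, 0.561, 0.001, 0.001]
contact_force: [-6.3, -4.4, 15.5]
opening: 0.128
finger_force: 100.7
```

```bash
python3 -c "
from h import *
s=get_state();print(s['eef_pos'],s['contact_force'],s['wrist_torque'],s['opening'],s['tcp_rot'])"
```

```text
[0.53160583 0.25762329 0.11365641] [-6.31108851 -4.44055287 15.46058988] [-0.68838225  1.27759843  0.04512589] 0.12841416885419282 [8.27625258e-01 5.61279996e-01 5.94973421e-04 9.18303776e-04]
```

Firmly seated: z is unchanged at 0.1136 under ~18 N. I'll relax the load, release and retreat straight up.

Emit:
move_arm(grip_force=20, moves=[[0,[0,0,-0.001],[0,0,0]],[0,[0,0,-0.001],[0,0,0]],[0,[0,0,-0.001],[0,0,0]],[0,[0,0,0],[0,0,0]],[0,[0,0,0],[0,0,0]],[0.3,[0,0,0],[0,0,0]],[0.5,[0,0,0],[0,0,0]],[0.7,[0,0,0],[0,0,0]],[0.7,[0,0,0],[0,0,0]],[0.7,[0,0,0],[0,0,0]]])

```text
time: 19.57
eef_pos: [0.53, 0.2578, 0.1114]
tcp_rot: [0.828, 0.561, -0.0, -0.0]
contact_force: [0.4, -0.6, 0.1]
opening: 0.703
finger_force: 0.0
```

Emit:
move_arm(moves=[[0.7,[0,0,0],[0,0,0]],[0.7,[0,0,-0.005],[0,0,0]],[0.7,[0,0,-0.01],[0,0,0]],[0.7,[0,0,-0.015],[0,0,0]],[0.7,[0,0,-0.025],[0,0,0]],[0.7,[0,0,-0.025],[0,0,0]],[0.7,[0,0,-0.025],[0,0,0]],[0.7,[-0.03,0,0],[0,0,0]],[0.7,[-0.03,0,0],[0,0,0]],[0.7,[0,0,0],[0,0,0]]])

```text
time: 20.4
eef_pos: [0.507, 0.1994, 0.2183]
tcp_rot: [0.828, 0.56, -0.0, 0.001]
contact_force: [0.4, -0.2, -1.3]
opening: 0.697
finger_force: 0.0
```

```bash
python3 - <<'E'
from h import *
import json
s=get_state();print(s['time'],s['eef_pos'],s['contact_force'])
w=read_camera('wrist')[...,::-1];t=read_camera('scene')[...,::-1]
o=np.zeros((600,800,3),np.uint8);o[:300]=cv2.resize(w[:240],(800,300));o[300:,:400]=cv2.resize(t[140:230,320:440],(400,300),interpolation=2);o[300:,400:]=cv2.resize(t[220:310,260:380],(400,300),interpolation=2)
cv2.imwrite('pics/f.png',o);cv2.imwrite('pics/w5.png',w)
E
```

```text
20.4 [0.50699404 0.19938187 0.21832172] [ 0.42564583 -0.161913   -1.26158024]
```

View pics/f.png

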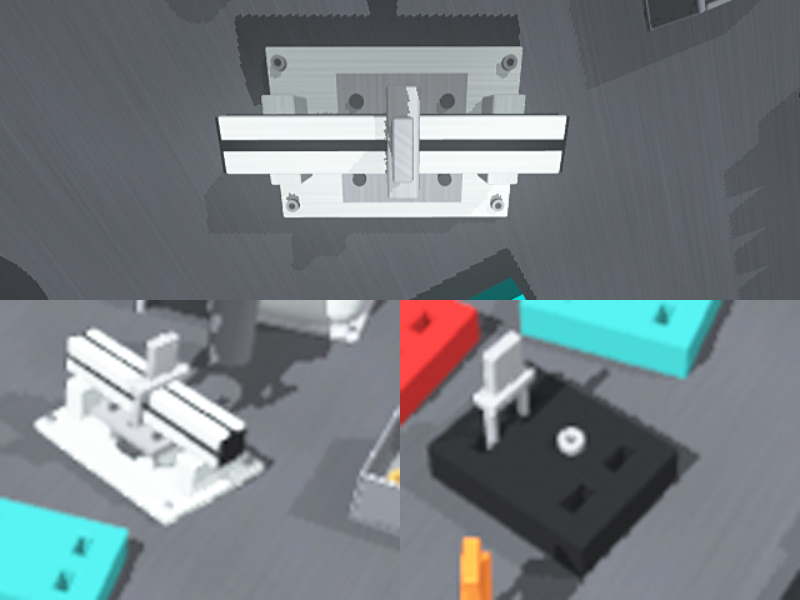

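The final view shows the crossbar across the post, with lug and bar centred at columns 402 and 403 of the picture, so no tilt. The narrow clamp and the nut are untouched in the rack. Handing in.

```bash
python3 -c "
from plant import *
print(sign_off())"
```

```text
the job is handed in; nothing more can be done
None
```

The wide clamp is seated on the post with both legs in the bracket holes and has been released: the tool stopped firm at the expected home height, and measured pushes stayed under about 20 N. The narrow clamp and nut still stand in the rack, and I signed off at about 20.5 s; no verdict was returned.

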